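# Seat the green board in the corner of the inspection stop

## Task

Push the carrier with the green circuit board along the bench into the corner of the aluminium inspection stop, on the side of the centre rib where it already stands, so that its far edge lies flush against the long fence and its inner edge flush against the rib. Push it with the fingertips against the outside of its black frame only: do not grasp, lift or tip it, and do not touch the circuit board it carries. Leave the blue board and everything else on the bench where it is, and finish clear of it all.

Things in the scene. Friction and masses are not known exactly. Their poses are not given: they have to be found in the camera images.
- green: the carrier to push: flat black plastic tray with a green circuit board in it, 100 (own x) x 120 (own y), upright outer walls 18 high (all mm), loose on the bench, about 0.4 kg, slick, slides under a push of a few newtons. Origin: centre of its underside. At the start its own x axis points away from the robot, within 0.35 rad of world x
- green_board: the green circuit board fixed inside the tray: 83 x 103, its top 12 above the bench, with a finned aluminium heat sink (34 x 34) near its middle reaching 34 above the bench. Not to be touched. Origin: centre of its underside, 10 above the tray's origin
- jig: fixed T-shaped aluminium stop. Origin on the bench at the foot of the fence's robot-side face, on the rib's centre line. Fence: x 0 to +20, y -180 to +180, 30 high; centre rib: x -90 to 0 (towards the robot), y -6 to +6, 22 high (own axes; own x within 0.22 rad of world x). A tray seated in a corner, 120 side along the fence, has its centre at own x -50, y +66 or -66
- blue: the other circuit board carrier: same size and same frame as the green one, but its circuit board is blue. Stays where it is. Origin: centre of its underside
- spool: solder spool with orange flanges standing on end, diameter 60, 45 high; origin: centre of its underside
- jar: small jar with a yellow cap, diameter 44, about 50 high; origin: centre of its underside
- driver: screwdriver with a red handle lying on the bench, about 200 long along its own x axis, under 40 high; origin: under it
- ssd: flat dark metal drive, 100 (own x) x 70 (own y) x 9; origin: centre of its underside
- fan: black cooling fan lying flat, 120 x 120 x 25; origin: centre of its underside
- meter: red and black multimeter lying on its back, 185 (own x) x 90 (own y) x about 50 high; origin: centre of its underside
Things that resemble listed ones, but are neither listed nor needed, are in the scene too. Leave any orange look-alike of the green alone.

How it is judged:
At the end, for the whole second after the job is handed in: The green carrier lies flat and at rest in the corner of the stop: far edge within 3 mm of the long fence, inner edge within 3 mm of the rib, square to the stop within 0.035 rad; the blue carrier within 10 mm and all other loose things within 20 mm of where they started (x of green in the frame of jig between -0.053 and -0.044 m and (y of green in the frame of jig between 0.06 and 0.069 m or y of green in the frame of jig between -0.069 and -0.06 m) and angle between the x axis of green and the x axis of jig, either way round below 0.035 rad and height (world z) of green below 0.004 m and angle between green's own z axis and vertical below 0.05 rad and linear speed of green below 0.01 m/s and distance of blue from where it was at the start of the episode below 0.01 m and distance of each of spool, jar, driver, ssd, fan, meter from where it was at the start of the episode below 0.02 m); the robot touches nothing.
It fails at once if the green carrier is lifted off the bench (height (world z) of green above 0.006 m).
It fails at once if the green carrier is tipped (angle between green's own z axis and vertical above 0.12 rad).
It fails at once if the fingers touch the circuit board or its heat sink (contact force between the fingers and green_board above 1 N).
It fails at once if the blue carrier is moved more than 10 mm (distance of blue from where it was at the start of the episode above 0.01 m).
It fails at once if another thing on the bench is moved more than 20 mm (distance of any of spool, jar, driver, ssd, fan, meter from where it was at the start of the episode above 0.02 m).
It also fails if it takes over 61 s, if anything falls off the work surface, if the arm or the gripper's body presses on something with over 40 N, if the wrist force passes 120 N, or if a joint passes its speed limit or range.

## Robot

A 6-joint arm with a two-finger parallel gripper is mounted at the origin on the work surface. World frame = base frame: x ahead of the robot, y to its left, z up, the work surface at z = 0. Lengths are in m, angles in rad, forces in N, time in s.
With the tool pointing down it reaches from about 0.4 to 0.825 m from the base axis. Payload 7 kg.
Tool frame: the origin (TCP) lies between the finger pads; the fingertips stand 8 mm ahead of it and the grasp point (between the pads) lies 11 mm behind it; x points along the fingers, y is the direction in which the jaws open and shut, and the axes are right-handed (so a half turn about x gives the same grasp; the last joint's range is limited). The gripper opens to 88 mm and grips with 3 to 60 N. Pads are 19 mm wide; open, the fingers measure 130 mm over their backs; the gripper's body (78 mm by 193 mm) begins 47 mm behind the grasp point.
Start: joints at [-1.028, 0.359, 0.012, 0, -1.224, -0.288], TCP at [0.17, -0.653, 0.235] pointing down, gripper open.
Joint ranges: [-3.07, 3.07], [-1.43, 2.12], [-1.02, 1.25], [-3.03, 1.67], [-3.05, -0], [-3.03, 3.03]. Speed limits (rad/s): [2.39, 2.39, 3.01, 3.14, 3.14, 3.14].

## Interface

Orientations are given as [roll, pitch, yaw] about the fixed x, y, z axes, in that order (R = Rz(yaw) Ry(pitch) Rx(roll)).
In Python, from rig import sensors, vision, finish_job, finder gives the robot as it stands.
- The arm moves only by the tool jog_arm, never from a script. Its argument "moves" is one flat list of numbers, 7 for each row, row after row: the shift along the tool's x, y, z in m, then the turn, a rotation vector about the tool's x, y, z in degrees, then the closure, from -1 (fully open) to 1 (shut), so that 0 is half open. In form: [dx, dy, dz, rx, ry, rz, hand, dx, dy, dz, rx, ry, rz, hand, ...]. A call has 1 to 8 rows; each row is the pose to reach, as a shift and turn from the pose measured when the call began, along the tool's axes at that moment; what a row does not reach only later rows make up. A row lasts 1/8 s, in which the tool goes at most 62.5 mm and 10.7 degrees, less where a joint would pass 70% of its speed; a pose out of reach is approached as far as the arm can. A call with a gripper value outside its range is refused whole. The fingers move at their own pace and stop on an object; the grip force is fixed at half the most. Time passes only in rows, so rows that repeat a pose let the fingers close. It gives the time, the measured TCP pose, the force and the opening at its end, in the units of the state.
- sensors.get_obs(): the state, without advancing time (a new reading comes with each control period).
- vision.read_camera(name): name is "side" or "top"; returns a dict with "img" (400x640x3 uint8, blue, green, red), "fovy" (degrees; the focal length in pixels is half the picture's height over the tangent of half this angle, whatever the lens; pixels are square), "cx", "cy" (the principal point, pixels), "dist_coeffs" ([k1, k2, p1, p2, k3] as OpenCV has them; the pictures are not rectified), "R" (3x3) and "t" (3): a world point X has camera coordinates R X + t. Camera axes: x right, y down, z forward; pixel columns grow to the right and rows downward; lengths in m; the calibration is good to about 2 mm. A picture is of the moment at which its call begins. There is no depth.
- finish_job(): hands the job in, once; it reports no verdict.
Trained networks look in a picture, given as the dict that the camera call returned (one of the last four; its "shot" number tells which), for a name from the list of things; names that differ only in an ending like _2 or _b are one class to them, and where a whole thing is asked for, a point or a joint stands for the part that bears it (a point fixed in the world has none). Each returns a list of dicts, best first, with "confidence" (0 to 1); they miss things now and then, are a little off and sometimes report something else, mostly with a low value. They report only what shows in the picture. A call takes as long as a camera call. They do not tell look-alikes from the thing itself.
- finder.find_in(thing, picture): "rect" ([left, top, right, bottom] as shares, 0 to 1, of the picture: columns of its width, rows of its height, round what is visible of it).
The state is a dict: "time": time; "joint_pos": joint angles; "qvel": joint speeds; "tau": joint torques, N m; "tool_pos": TCP position; "ee_rot": TCP orientation; "wrist_force": force on the tool from outside, world axes, zero at the start; "ft_torque": the same for the moment, N m; "opening": opening from 0.0 (shut) to 1.0 (fully open).
Only numpy, scipy, OpenCV 4.12 (cv2) and the standard library are available. Lean on these libraries where they do the work, as an engineer would, in place of code of your own. Each camera call takes 0.05 s, during which the arm holds its last target. There are 200 camera calls.

## Working session

There is one attempt and no reset: what is moved stays moved. The work goes in short steps, Python scripts to look and compute and a tool call to move; the robot and the scene stay as the last step left them, time stands still between calls to the robot, and variables do not carry over. Pictures are saved under pics/ and viewed, about 8 in all and at most 12, crops included, and the job is handed in when it is done.

Besides the shell and the picture viewer there is one more tool, called after "Emit:" by a JSON object that holds its "api" and its "payload". jog_arm: Moves the arm, as the interface text tells. Its arguments: {"type":"object","properties":{"moves":{"type":"array"}},"required":["moves"]}

```bash
mkdir -p pics
cat > h.py <<'E'
import numpy as np, cv2
from rig import sensors, vision, finish_job, finder
def K(p):
    f=200/np.tan(np.radians(p["fovy"])/2); return np.array([[f,0,p["cx"]],[0,f,p["cy"]],[0,0,1]])
def toworld(p,uv,z):
    uv=np.array(uv,float).reshape(-1,1,2)
    n=cv2.undistortPoints(uv,K(p),np.array(p["dist_coeffs"],float)).reshape(-1,2)
    R=np.array(p["R"]);t=np.array(p["t"]);C=-R.T@t
    d=np.c_[n,np.ones(len(n))]@R
    return C+d*((z-C[2])/d[:,2])[:,None]
def topix(p,X):
    R=np.array(p["R"]);t=np.array(p["t"],float)
    return cv2.projectPoints(np.array(X,float).reshape(-1,1,3),cv2.Rodrigues(R)[0],t,K(p),np.array(p["dist_coeffs"],float))[0].reshape(-1,2)
E
python3 - <<'E'
from h import *
for n in("top","side"):
    p=vision.read_camera(n); cv2.imwrite(f"pics/{n}0.png",p["img"])
    print(n,p["fovy"],p["cx"],p["cy"],np.round(-np.array(p["R"]).T@p["t"],3),p["dist_coeffs"])
    for th in("green","jig","blue","spool","jar","driver","ssd","fan","meter"):
        for d in finder.find_in(th,p)[:4]:
            r=np.array(d["rect"])*[640,400,640,400]; print(th,round(d["confidence"],2),r.round(), toworld(p,[[(r[0]+r[2])/2,(r[1]+r[3])/2]],0.018)[0].round(3))
print(sensors.get_obs())
E
```

```text
top 46.85331712898471 313.340205333587 198.3425754144603 [0.395 0.016 1.454] [-0.09649889  0.          0.          0.          0.        ]
green 0.59 [232. 204. 276. 241.] [0.47  0.198 0.018]
jig 0.8 [265. 145. 378. 189.] [ 0.652 -0.008  0.018]
blue 0.73 [377. 123. 409. 135.] [ 0.781 -0.233  0.018]
blue 0.63 [372. 204. 408. 240.] [ 0.482 -0.226  0.018]
spool 0.57 [305. 230. 322. 245.] [0.43  0.011 0.018]
spool 0.19 [260. 105. 323. 137.] [0.799 0.091 0.018]
jar 0.72 [174. 197. 191. 213.] [0.518 0.426 0.018]
driver 0.54 [373. 123. 409. 133.] [ 0.785 -0.227  0.018]
ssd 0.58 [168. 150. 193. 182.] [0.643 0.441 0.018]
fan 0.68 [447. 203. 487. 241.] [ 0.489 -0.47   0.018]
meter 0.76 [264. 104. 323. 135.] [0.803 0.086 0.018]
side 43.89147285905377 327.5977285047007 201.75933382361737 [0.301 1.075 1.165] [0.05054605 0.         0.         0.         0.        ]
green 0.72 [321. 249. 366. 291.] [0.474 0.213 0.018]
green 0.6 [393. 181. 432. 210.] [ 0.32  -0.144  0.018]
jig 0.56 [269. 170. 328. 247.] [0.67  0.007 0.018]
blue 0.78 [350. 160. 384. 189.] [ 0.487 -0.212  0.018]
jar 0.56 [318. 247. 36
[... 187 characters left out ...]
8]
meter 0.87 [231. 197. 272. 246.] [0.798 0.097 0.018]
{'time': 1.0, 'joint_pos': array([-1.02788705e+00,  3.58571906e-01,  1.19376596e-02,  1.55820033e-05,
       -1.22406808e+00, -2.88114495e-01]), 'qvel': array([-0.00127058,  0.00120635, -0.00071946, -0.0006293 ,  0.00238918,
        0.00081774]), 'tau': array([-1.39888957e-04, -5.82391155e+01,  2.93308675e+01,  7.00287938e+00,
        1.23780165e-02, -4.12923634e-05]), 'tool_pos': array([ 0.17012927, -0.65321847,  0.23459866]), 'ee_rot': array([-1.43734735,  1.57070119, -1.18254727]), 'wrist_force': array([-0.28135369,  0.47436499, -0.10615195]), 'ft_torque': array([-0.027811  , -0.07008833, -0.00701717]), 'opening': 0.9980803182339921}
```

Run:
```python
import cv2
im=cv2.imread("pics/top0.png")[90:260,150:500]
cv2.imwrite("pics/topc.png",cv2.resize(im,None,fx=2.28,fy=2.28,interpolation=cv2.INTER_CUBIC))
im=cv2.imread("pics/top0.png")[140:250,220:390]
cv2.imwrite("pics/topd.png",cv2.resize(im,None,fx=4.7,fy=4.7,interpolation=cv2.INTER_CUBIC))
```

```text
(no output)
```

View pics/topc.png

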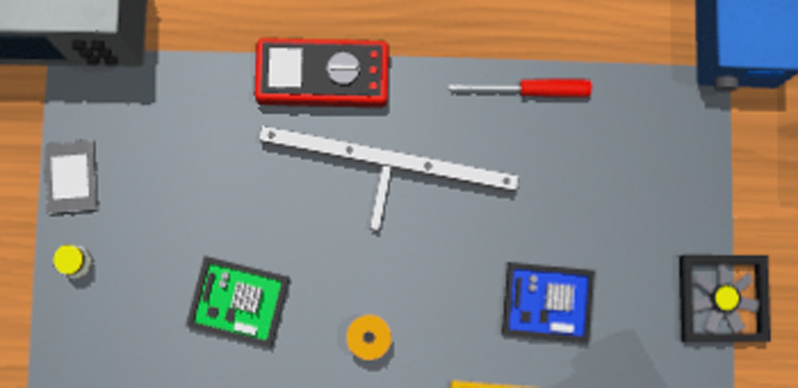

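View pics/topd.png

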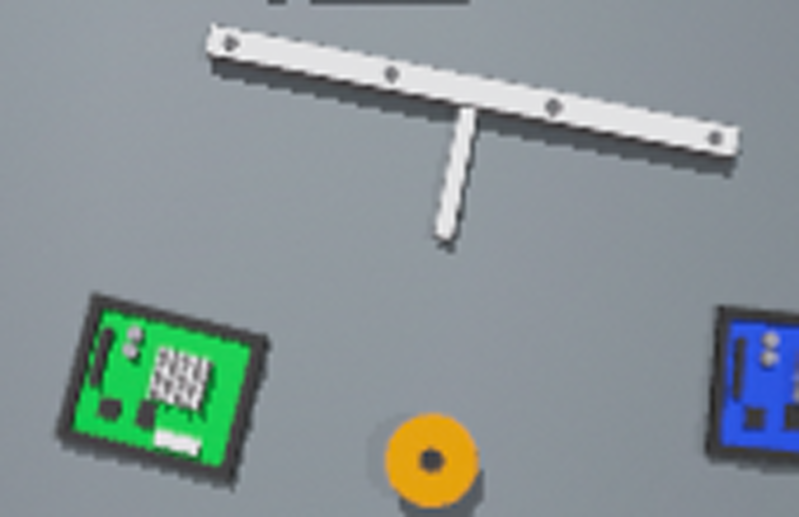

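View pics/side0.png

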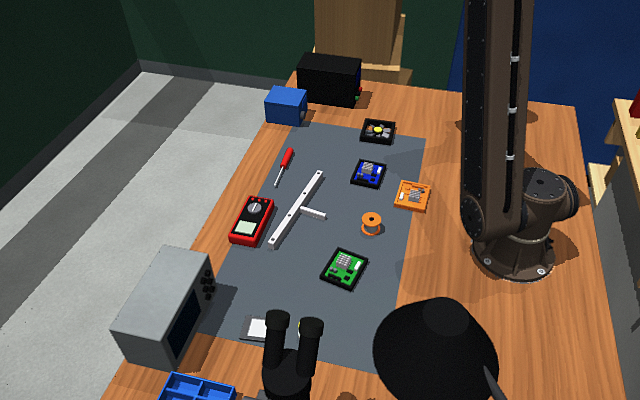

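Candidates for the carrier: green tray at top (254,222); blue tray at (390,222), which stays; orange look-alike at side (412,196), to be left alone. In the close crop, the green board in a black frame at (254,222) is the one I want. It stands to the left (+y) of the rib.

```bash
cat >> h.py <<'E'
def fitrect(W):
    (c,s,a)=cv2.minAreaRect((W[:,:2]*1000).astype(np.float32)); return np.array(c)/1000,np.array(s),a
def measure(p,show=False):
    im=p["img"].astype(int); hsv=cv2.cvtColor(p["img"],cv2.COLOR_BGR2HSV)
    out={}
    # green board
    m=cv2.inRange(hsv,(45,120,60),(80,255,255))
    n,l,st,ce=cv2.connectedComponentsWithStats(m)
    ok=[i for i in range(1,n) if st[i,4]>60]; 
    ys,xs=np.nonzero(np.isin(l,ok)); W=toworld(p,np.c_[xs,ys],0.012)
    out["green"]=fitrect(W)
    return out
E
python3 - <<'E'
from h import *
p=vision.read_camera("top")
print(measure(p))
g=cv2.cvtColor(p["img"],cv2.COLOR_BGR2GRAY)
m=(g>170).astype(np.uint8); m[:, :255]=0; m[:,385:]=0; m[:140]=0; m[205:]=0
ys,xs=np.nonzero(m)
W=toworld(p,np.c_[xs,ys],0.030); print(len(W))
# fence: robust fit of model, T silhouette: maximize overlap
from scipy.optimize import minimize
def poly(q,off=0):
    x,y,a=q; c,s=np.cos(a),np.sin(a)
    P=lambda L:np.array([[x+c*u-s*v,y+s*u+c*v,z] for u,v,z in L])
    return P([(0,-.18,.03),(.02,-.18,.03),(.02,.18,.03),(0,.18,.03)]),P([(-.09,-.006,.022),(0,-.006,.022),(0,.006,.022),(-.09,.006,.022)])
S=8
gs=cv2.GaussianBlur(g.astype(np.float32),(0,0),0.6)
def cost(q):
    M=np.zeros((400*S//4,640*S//4),np.uint8)
    M=np.zeros((70*S,140*S),np.uint8)
    for P in poly(q):
        u=(topix(p,P)-[250,138]+0.5)*S-0.5
        cv2.fillPoly(M,[np.round(u*16).astype(np.int32)],255,shift=4)
    r=cv2.resize(M,(140,70),interpolation=cv2.INTER_AREA).astype(float)/255
    I=(g[138:208,250:390].astype(float)); I=np.clip((I-130)/(225-130),0,1)
    return np.sum((r-I)**2)
best=None
for a0 in(-.2,-.17,-.22):
  for x0 in(.655,.665,.675):
    r=minimize(cost,[x0,-.008,a0],method="Nelder-Mead",options=dict(initial_simplex=[[x0,-.008,a0],[x0+.01,-.008,a0],[x0,.002,a0],[x0,-.008,a0+.05]],xatol=1e-5))
    if best is None or r.fun<best.fun: best=r
print(best.x,best.fun)
s=vision.read_camera("side")
for n,P,o,sc in(("t",p,(220,95),4.5),("s",s,(200,140),4)):
    w,h=(175,130) if n=="t" else (200,150)
    im=cv2.resize(P["img"][o[1]:o[1]+h,o[0]:o[0]+w],None,fx=sc,fy=sc,interpolation=cv2.INTER_CUBIC)
    def draw(X,c):
        cv2.polylines(im,[np.round((topix(P,X)-o+.5)*sc).astype(int)],True,c,1)
    for X in poly(best.x): draw(X,(0,0,255))
    c,sz,a=measure(p)["green"]
    a=np.radians(a); 
    a=(a+np.pi/4)%(np.pi/2)-np.pi/4
    for hx,hy,z,col in((.05,.06,.018,(255,0,255)),(.05,.06,0,(255,255,0)),(.0415,.0515,.012,(0,0,255))):
        draw([[c[0]+np.cos(a)*u-np.sin(a)*v,c[1]+np.sin(a)*u+np.cos(a)*v,z] for u,v in((hx,hy),(hx,-hy),(-hx,-hy),(-hx,hy))],col)
    cv2.imwrite(f"pics/fit_{n}.png",im)
print(c,sz,a)
E
```

```text
{'green': (array([0.47318954, 0.19965895]), array([103.83576965,  84.19853973]), 77.6855697631836)}
781
[ 6.66201142e-01 -2.59105162e-04 -1.70092696e-01] 393.28276624907744
[0.47318954 0.19965895] [103.83576965  84.19853973] -0.21492735313959122
```

View pics/fit_t.png

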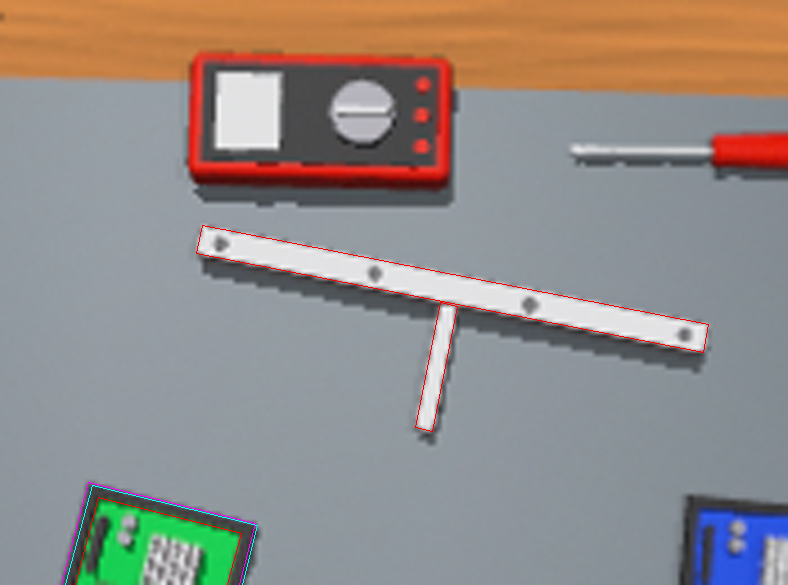

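View pics/fit_s.png

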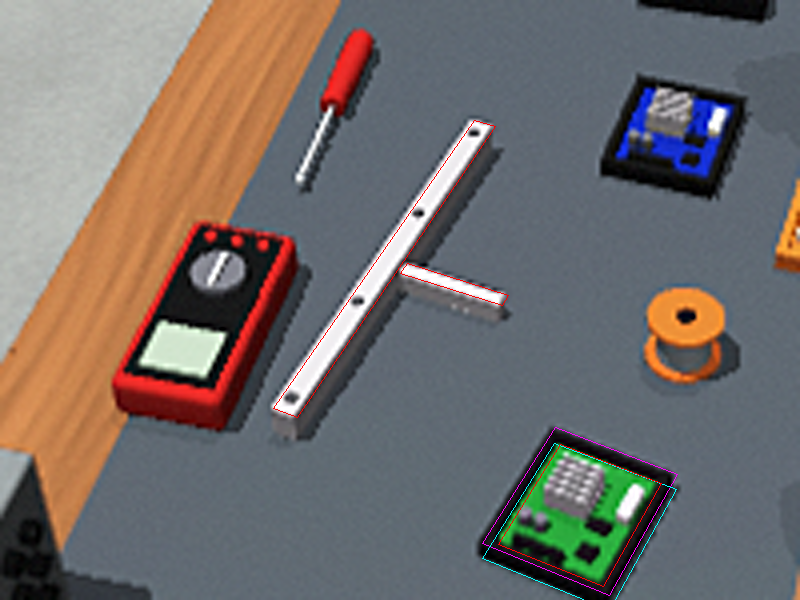

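The fits match both views: jig at about (0.666, 0.000, −0.170 rad) and green at about (0.473, 0.200, −0.215 rad). I plan to push with the open fingers as a two-point pusher, along jig +x first and then along jig −y.

```bash
cat >> h.py <<'E'
from scipy.spatial.transform import Rotation as Ro
JIG=(.6662,-.0003,-.170)
def j2w(x,y):
    c,s=np.cos(JIG[2]),np.sin(JIG[2]); return np.array([JIG[0]+c*x-s*y,JIG[1]+s*x+c*y])
def w2j(p):
    c,s=np.cos(JIG[2]),np.sin(JIG[2]); d=np.array(p[:2])-JIG[:2]; return np.array([c*d[0]+s*d[1],-s*d[0]+c*d[1]])
def cur():
    o=sensors.get_obs(); return o,np.array(o["tool_pos"]),Ro.from_euler("xyz",o["ee_rot"])
def tgt(yaw):  # tool x down, tool y at world angle yaw
    y=np.array([np.cos(yaw),np.sin(yaw),0]);x=np.array([0,0,-1.]);return Ro.from_matrix(np.c_[x,y,np.cross(x,y)])
def delta(pos,yaw,p=None,R=None):
    if p is None: _,p,R=cur()
    return np.r_[R.inv().apply(np.array(pos)-p),(R.inv()*tgt(yaw)).as_rotvec(degrees=True)]
E
python3 - <<'E'
from h import *
o,p,R=cur(); np.set_printoptions(suppress=True,precision=3)
print(R.as_matrix()); ya=np.arctan2(R.as_matrix()[1,1],R.as_matrix()[0,1]); print("yaw",ya)
for k in(JIG[2]+np.pi/2,JIG[2]-np.pi/2,JIG[2],JIG[2]+np.pi): print(k,delta((.5,-.25,.235),k))
E
```

```text
[[ 0.    -0.252  0.968]
 [-0.     0.968  0.252]
 [-1.    -0.     0.   ]]
yaw 1.8256061683152365
1.4007963267948966 [-0.     0.307  0.421 24.34   0.001  0.003]
-1.7407963267948965 [  -0.       0.307    0.421 -155.66    -0.004    0.002]
-0.17 [ -0.      0.307   0.421 114.34    0.004   0.001]
2.971592653589793 [ -0.      0.307   0.421 -65.66   -0.001   0.003]
```

Emit:
{"api": "jog_arm", "payload": {"moves": [0, 0.307, 0.421, 0, 0, 0, -1, 0, 0.307, 0.421, 0, 0, 0, -1, 0, 0.307, 0.421, 0, 0, 0, -1, 0, 0.307, 0.421, 0, 0, 0, -1, 0, 0.307, 0.421, 0, 0, 0, -1, 0, 0.307, 0.421, 0, 0, 0, -1, 0, 0.307, 0.421, 24.3, 0, 0, -1, 0, 0.307, 0.421, 24.3, 0, 0, -1]}}

```text
time: 2.1
tool_pos: [0.4819, -0.2724, 0.235]
ee_rot: [-0.195, 1.57, -0.291]
wrist_force: [1.2, -0.7, 0.4]
opening: 0.998
```

Run:
```python
from h import *
np.set_printoptions(suppress=True,precision=4)
o,p,R=cur(); print(o["time"],p,o["joint_pos"],np.degrees(np.arctan2(*R.as_matrix()[[1,0],1])))
print(delta((*j2w(-.300,.1645),.235),JIG[2]+np.pi/2), j2w(-.3,.1645))
```

```text
2.1 [ 0.4819 -0.2724  0.235 ] [-0.1606  0.1588 -0.2584  0.0001 -1.1528 -1.5063] 84.49799440527075
[-0.0002  0.4747 -0.1297  4.2383  0.051   0.0081] [0.3984 0.2126]
```

Emit:
{"api": "jog_arm", "payload": {"moves": [0, 0.475, -0.13, 4.2, 0, 0, -1, 0, 0.475, -0.13, 4.2, 0, 0, -1, 0, 0.475, -0.13, 4.2, 0, 0, -1, 0, 0.475, -0.13, 4.2, 0, 0, -1, 0, 0.475, -0.13, 4.2, 0, 0, -1, 0, 0.475, -0.13, 4.2, 0, 0, -1, 0, 0.475, -0.13, 4.2, 0, 0, -1, 0, 0.475, -0.13, 4.2, 0, 0, -1]}}

```text
time: 3.1
tool_pos: [0.3973, 0.2151, 0.2354]
ee_rot: [0.602, 1.569, 0.433]
wrist_force: [1.8, -0.5, -0.7]
opening: 0.997
```

Run:
```python
from h import *
np.set_printoptions(suppress=True,precision=4)
o,p,R=cur(); print(o["time"],p,o["joint_pos"],w2j(p),o["wrist_force"])
print(delta((*j2w(-.305,.1645),.013),JIG[2]+np.pi/2))
```

```text
3.1 [0.3973 0.2151 0.2354] [ 0.9355 -0.0207 -0.4549  0.0011 -1.1348 -2.6751] [-0.3014  0.1668] [ 1.7622 -0.4686 -0.6592]
[ 0.2224 -0.0025 -0.0039  0.0932  0.0963 -0.0662]
```

Emit:
{"api": "jog_arm", "payload": {"moves": [0.05, -0.002, -0.004, 0, 0, 0, -1, 0.1, -0.002, -0.004, 0, 0, 0, -1, 0.15, -0.002, -0.004, 0, 0, 0, -1, 0.19, -0.002, -0.004, 0, 0, 0, -1, 0.21, -0.002, -0.004, 0, 0, 0, -1, 0.218, -0.002, -0.004, 0, 0, 0, -1, 0.222, -0.002, -0.004, 0, 0, 0, -1, 0.222, -0.002, -0.004, 0, 0, 0, -1]}}

```text
time: 4.1
tool_pos: [0.3938, 0.2144, 0.014]
ee_rot: [0.749, 1.568, 0.581]
wrist_force: [-0.1, -0.0, 0.2]
opening: 1.002
```

Run:
```python
from h import *
np.set_printoptions(suppress=True,precision=4)
o,p,R=cur(); print(o["time"],p,w2j(p),o["wrist_force"])
print(delta((*j2w(-.12,.1645),.013),JIG[2]+np.pi/2))
s=vision.read_camera("side")
cv2.imwrite("pics/s2.png",cv2.resize(s["img"][140:310,230:430],None,fx=3.5,fy=3.5,interpolation=cv2.INTER_CUBIC))
```

```text
4.1 [0.3938 0.2144 0.014 ] [-0.3048  0.1655] [-0.1383 -0.0141  0.2496]
[ 0.0014 -0.0013  0.1848  0.0975  0.1305 -0.1216]
```

View pics/s2.png

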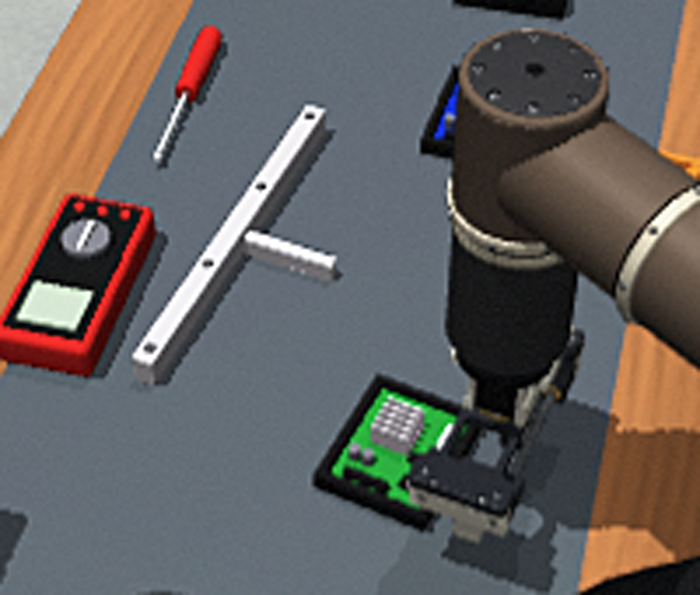

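Gripper is behind the tray's near edge (crop about (470,500)), with clear space all round. Starting the push.

Emit:
{"api": "jog_arm", "payload": {"moves": [0.001, -0.001, 0.01, 0, 0, 0, -1, 0.001, -0.001, 0.02, 0, 0, 0, -1, 0.001, -0.001, 0.03, 0, 0, 0, -1, 0.001, -0.001, 0.042, 0, 0, 0, -1, 0.001, -0.001, 0.054, 0, 0, 0, -1, 0.001, -0.001, 0.066, 0, 0, 0, -1, 0.001, -0.001, 0.075, 0, 0, 0, -1, 0.001, -0.001, 0.08, 0, 0, 0, -1]}}

```text
time: 5.15
tool_pos: [0.4731, 0.1998, 0.0132]
ee_rot: [0.786, 1.568, 0.617]
wrist_force: [-1.8, -0.1, 0.8]
opening: 0.999
```

```bash
cat >> h.py <<'E'
def rep(*wp):
    np.set_printoptions(suppress=True,precision=4)
    o,p,R=cur(); print("t",o["time"],"tcp",p,"jig",w2j(p),"F",o["wrist_force"],"q16",o["joint_pos"][[0,5]],"op",o["opening"])
    im=vision.read_camera("top")
    try:
        c,s,a=measure(im)["green"]; a=np.radians(a); a=(a-JIG[2]+np.pi/4)%(np.pi/2)-np.pi/4
        print("green jig",w2j(c),"size",s,"rel yaw",a)
    except Exception as e: print(e)
    for x,y,z,yw in wp: print((x,y,z),delta((*j2w(x,y),z),yw))
    return im
YX=JIG[2]+np.pi/2; YY=JIG[2]+np.pi
E
python3 -c "
from h import *
rep((-.125,.1645,.013,YX))"
```

```text
t 5.15 tcp [0.4731 0.1998 0.0132] jig [-0.2242  0.1646] F [-1.7803 -0.0918  0.7501] q16 [ 0.7828 -2.5232] op 0.9986534919928663
green jig [-0.1552  0.1656] size [103.9538  66.1054] rel yaw -0.0019057167840701439
(-0.125, 0.1645, 0.013) [ 0.0005 -0.0005  0.0988  0.0885  0.1576 -0.1471]
```

Emit:
{"api": "jog_arm", "payload": {"moves": [0, 0, 0.012, 0, 0, 0, -1, 0, 0, 0.026, 0, 0, 0, -1, 0, 0, 0.042, 0, 0, 0, -1, 0, 0, 0.058, 0, 0, 0, -1, 0, 0, 0.074, 0, 0, 0, -1, 0, 0, 0.088, 0, 0, 0, -1, 0, 0, 0.098, 0, 0, 0, -1, 0, 0, 0.104, 0, 0, 0, -1]}}

```text
time: 6.2
tool_pos: [0.5765, 0.1824, 0.0134]
ee_rot: [0.773, 1.567, 0.604]
wrist_force: [-1.4, 0.2, 0.9]
opening: 1.001
```

```bash
python3 -c "
from h import *
rep((-.16,.18,.013,YX),(-.16,.18,.11,YX))"
```

```text
t 6.2 tcp [0.5765 0.1824 0.0134] jig [-0.1193  0.1649] F [-1.4048  0.1893  0.9408] q16 [ 0.6292 -2.369 ] op 1.0009584435240049
green jig [-0.0319  0.1382] size [85.6495 50.1351] rel yaw -0.7842907797242025
(-0.16, 0.18, 0.013) [ 0.0005  0.015  -0.0413  0.0824  0.1844 -0.1597]
(-0.16, 0.18, 0.11) [-0.0965  0.0152 -0.041   0.0824  0.1844 -0.1597]
```

Emit:
{"api": "jog_arm", "payload": {"moves": [0, 0, -0.02, 0, 0, 0, -1, 0, 0, -0.041, 0, 0, 0, -1, -0.04, 0, -0.041, 0, 0, 0, -1, -0.1, 0, -0.041, 0, 0, 0, -1, -0.13, 0.01, -0.041, 0, 0, 0, -1, -0.13, 0.015, -0.041, 0, 0, 0, -1, -0.13, 0.015, -0.041, 0, 0, 0, -1]}}

```text
time: 7.12
tool_pos: [0.5384, 0.204, 0.1431]
ee_rot: [0.763, 1.567, 0.595]
wrist_force: [0.2, -0.5, -0.4]
opening: 1.0
```

```bash
python3 -c "
from h import *
im=rep((-.062,.26,.14,YY))
"
```

```text
t 7.125 tcp [0.5384 0.204  0.1431] jig [-0.1605  0.1798] F [ 0.2466 -0.5338 -0.3841] q16 [ 0.7022 -2.4415] op 1.0000967766253215
green jig [-0.0578  0.1658] size [103.8443  82.6298] rel yaw 0.004321552792862171
(-0.062, 0.26, 0.14) [  0.0029   0.0805   0.0989 -89.9041   0.1751   0.0108]
```

Emit:
{"api": "jog_arm", "payload": {"moves": [0, 0.03, 0.03, -10, 0, 0, -0.14, 0, 0.06, 0.07, -20, 0, 0, -0.14, 0, 0.08, 0.099, -30, 0, 0, -0.14, 0.003, 0.08, 0.099, -40, 0, 0, -0.14, 0.003, 0.08, 0.099, -50, 0, 0, -0.14, 0.003, 0.08, 0.099, -60, 0, 0, -0.14, 0.003, 0.08, 0.099, -70, 0, 0, -0.14, 0.003, 0.08, 0.099, -80, 0, 0, -0.14]}}

```text
time: 8.18
tool_pos: [0.6484, 0.2652, 0.1378]
ee_rot: [3.133, 1.57, -1.917]
wrist_force: [1.3, 0.5, -0.2]
opening: 0.569
```

```bash
python3 -c "
from h import *
im=rep((-.062,.26,.14,YY),(-.062,.26,.013,YY))
"
```

```text
t 8.175 tcp [0.6484 0.2652 0.1378] jig [-0.0624  0.2587] F [ 1.3024  0.4939 -0.21  ] q16 [ 0.6657 -1.0031] op 0.5689680192832185
green jig [-0.0584  0.1653] size [103.6047  84.0589] rel yaw -0.0024790953667639393
(-0.062, 0.26, 0.14) [-0.0021 -0.0002  0.0013 -9.1018 -0.0165  0.0033]
(-0.062, 0.26, 0.013) [ 0.1249 -0.0002  0.0014 -9.1018 -0.0165  0.0033]
```

Emit:
{"api": "jog_arm", "payload": {"moves": [0, 0, 0.001, -9.1, 0, 0, -0.14, 0.03, 0, 0.001, -9.1, 0, 0, -0.14, 0.07, 0, 0.001, -9.1, 0, 0, -0.14, 0.1, 0, 0.001, -9.1, 0, 0, -0.14, 0.115, 0, 0.001, -9.1, 0, 0, -0.14, 0.122, 0, 0.001, -9.1, 0, 0, -0.14, 0.125, 0, 0.001, -9.1, 0, 0, -0.14]}}

```text
time: 9.1
tool_pos: [0.6492, 0.2663, 0.0132]
ee_rot: [-1.504, 1.57, -0.103]
wrist_force: [0.5, 0.0, 0.2]
opening: 0.568
```

```bash
python3 -c "
from h import *
im=rep((-.062,.15,.013,YY))
"
```

```text
t 9.1 tcp [0.6492 0.2663 0.0132] jig [-0.0619  0.2599] F [0.5478 0.0022 0.229 ] q16 [ 0.6664 -0.8372] op 0.5680859507793261
green jig [-0.0584  0.1653] size [103.5523  84.0595] rel yaw -0.002450333226990953
(-0.062, 0.15, 0.013) [ 0.0002  0.     -0.1099 -0.022   0.0137  0.0367]
```

Emit:
{"api": "jog_arm", "payload": {"moves": [0, 0, -0.012, 0, 0, 0, -0.14, 0, 0, -0.024, 0, 0, 0, -0.14, 0, 0, -0.034, 0, 0, 0, -0.14, 0, 0, -0.044, 0, 0, 0, -0.14, 0, 0, -0.055, 0, 0, 0, -0.14, 0, 0, -0.066, 0, 0, 0, -0.14, 0, 0, -0.075, 0, 0, 0, -0.14, 0, 0, -0.08, 0, 0, 0, -0.14]}}

```text
time: 10.15
tool_pos: [0.6354, 0.1868, 0.0132]
ee_rot: [-1.39, 1.57, 0.01]
wrist_force: [0.3, 1.9, 0.7]
opening: 0.569
```

```bash
python3 -c "
from h import *
im=rep((-.062,.1355,.013,YY))
"
```

```text
t 10.15 tcp [0.6354 0.1868 0.0132] jig [-0.062   0.1792] F [0.2817 1.927  0.7325] q16 [ 0.5799 -0.7509] op 0.5691389417382101
green jig [-0.0592  0.1053] size [100.0416  84.0212] rel yaw -0.0024400800567940806
(-0.062, 0.1355, 0.013) [ 0.0001 -0.0002 -0.0432 -0.0566 -0.0151  0.0034]
```

Emit:
{"api": "jog_arm", "payload": {"moves": [0, 0, -0.006, 0, 0, 0, -0.14, 0, 0, -0.013, 0, 0, 0, -0.14, 0, 0, -0.019, 0, 0, 0, -0.14, 0, 0, -0.025, 0, 0, 0, -0.14, 0, 0, -0.03, 0, 0, 0, -0.14, 0, 0, -0.034, 0, 0, 0, -0.14, 0, 0, -0.037, 0, 0, 0, -0.14, 0, 0, -0.039, 0, 0, 0, -0.14]}}

```text
time: 11.2
tool_pos: [0.6284, 0.1477, 0.013]
ee_rot: [2.874, 1.57, -2.009]
wrist_force: [0.8, 1.9, 0.1]
opening: 0.572
```

Emit:
{"api": "jog_arm", "payload": {"moves": [0, 0, -0.001, 0, 0, 0, -0.14, 0, 0, -0.002, 0, 0, 0, -0.14]}}

```text
time: 11.45
tool_pos: [0.6282, 0.1458, 0.013]
ee_rot: [3.057, 1.571, -1.827]
wrist_force: [-0.0, 4.7, -0.2]
opening: 0.569
```

```bash
python3 -c "
from h import *
im=rep((-.062,.135,.013,YY),(-.062,.18,.14,YY))
"
```

```text
t 11.45 tcp [0.6282 0.1458 0.013 ] jig [-0.0622  0.1375] F [-0.0007  4.7119 -0.2357] q16 [ 0.5302 -0.7014] op 0.569442538660809
green jig [-0.0593  0.0629] size [98.0152 83.9236] rel yaw -0.0023735010295422576
(-0.062, 0.135, 0.013) [-0.     -0.0002 -0.0026 -0.0576 -0.0065  0.0008]
(-0.062, 0.18, 0.14) [-0.127  -0.0002  0.0424 -0.0576 -0.0065  0.0008]
```

Force is rising (4.7 N against about 1.9 N while sliding), so it is near or at the rib. Pressing a little further to see.

Emit:
{"api": "jog_arm", "payload": {"moves": [0, 0, -0.001, 0, 0, 0, -0.14, 0, 0, -0.002, 0, 0, 0, -0.14, 0, 0, -0.002, 0, 0, 0, -0.14]}}

```text
time: 11.88
tool_pos: [0.6281, 0.1457, 0.013]
ee_rot: [-0.377, 1.568, 1.023]
wrist_force: [-1.9, 9.0, -1.6]
opening: 0.57
```

Rib contact confirmed: 9 N and no motion. Now backing off and going round to the near side for the final +x press.

Emit:
{"api": "jog_arm", "payload": {"moves": [0, 0, 0.015, 0, 0, 0, -0.14, 0, 0, 0.03, 0, 0, 0, -0.14, -0.05, 0, 0.03, 0, 0, 0, -0.14, -0.11, 0, 0.03, 0, 0, 0, -0.14, -0.127, 0, 0.03, 10, 0, 0, -0.14, -0.127, 0, 0.03, 20, 0, 0, -0.14, -0.127, 0, 0.03, 30, 0, 0, -0.14, -0.127, 0, 0.03, 40, 0, 0, -0.14]}}

```text
time: 12.88
tool_pos: [0.633, 0.1755, 0.1401]
ee_rot: [0.289, 1.569, 0.985]
wrist_force: [0.4, 0.5, 0.2]
opening: 0.572
```

```bash
python3 -c "
from h import *
im=rep((-.15,.07,.14,YX))
"
```

```text
t 12.875 tcp [0.633  0.1755 0.1401] jig [-0.0624  0.1677] F [0.3854 0.4705 0.2049] q16 [ 0.5663 -1.4401] op 0.5719293741983386
green jig [-0.0593  0.0663] size [104.6843  83.954 ] rel yaw -0.0023978689535164577
(-0.15, 0.07, 0.14) [-0.0001  0.0024 -0.1311 49.1599  0.073  -0.0727]
```

Emit:
{"api": "jog_arm", "payload": {"moves": [0, 0.002, -0.04, 10, 0, 0, -0.14, 0, 0.002, -0.08, 20, 0, 0, -0.14, 0, 0.002, -0.131, 30, 0, 0, -0.14, 0, 0.002, -0.131, 40, 0, 0, -0.14, 0, 0.002, -0.131, 49.2, 0, 0, -0.14, 0, 0.002, -0.131, 49.2, 0, 0, -0.14, 0, 0.002, -0.131, 49.2, 0, 0, -0.14]}}

```text
time: 13.8
tool_pos: [0.5306, 0.0941, 0.1398]
ee_rot: [1.223, 1.569, 1.057]
wrist_force: [-0.1, -0.6, 0.4]
opening: 0.569
```

```bash
python3 -c "
from h import *
im=rep((-.15,.07,.013,YX))
"
```

```text
t 13.8 tcp [0.5306 0.0941 0.1398] jig [-0.1496  0.0701] F [-0.1281 -0.5552  0.402 ] q16 [ 0.5388 -2.2749] op 0.5690709735350928
green jig [-0.0532  0.0442] size [60.3293 71.6101] rel yaw 0.0012579854328897966
(-0.15, 0.07, 0.013) [ 0.1267 -0.0002 -0.0004  0.1919  0.0224 -0.0788]
```

Emit:
{"api": "jog_arm", "payload": {"moves": [0.04, 0, 0, 0, 0, 0, -0.14, 0.08, 0, 0, 0, 0, 0, -0.14, 0.11, 0, 0, 0, 0, 0, -0.14, 0.122, 0, 0, 0, 0, 0, -0.14, 0.127, 0, 0, 0, 0, 0, -0.14, 0.127, 0, 0, 0, 0, 0, -0.14]}}

```text
time: 14.6
tool_pos: [0.5312, 0.0945, 0.0133]
ee_rot: [1.006, 1.569, 0.84]
wrist_force: [1.2, -0.4, 0.3]
opening: 0.568
```

Emit:
{"api": "jog_arm", "payload": {"moves": [0, 0, 0.01, 0, 0, 0, -0.14, 0, 0, 0.02, 0, 0, 0, -0.14, 0, 0, 0.025, 0, 0, 0, -0.14, 0, 0, 0.03, 0, 0, 0, -0.14, 0, 0, 0.033, 0, 0, 0, -0.14, 0, 0, 0.036, 0, 0, 0, -0.14, 0, 0, 0.038, 0, 0, 0, -0.14, 0, 0, 0.038, 0, 0, 0, -0.14]}}

```text
time: 15.6
tool_pos: [0.5688, 0.0882, 0.0133]
ee_rot: [0.959, 1.569, 0.793]
wrist_force: [-0.5, -0.2, -0.5]
opening: 0.569
```

Emit:
{"api": "jog_arm", "payload": {"moves": [0, 0, 0.001, 0, 0, 0, -0.14, 0, 0, 0.002, 0, 0, 0, -0.14, 0, 0, 0.002, 0, 0, 0, -0.14]}}

```text
time: 15.98
tool_pos: [0.5694, 0.0878, 0.0131]
ee_rot: [2.186, 1.569, 2.019]
wrist_force: [-6.6, 2.3, 3.1]
opening: 0.567
```

```bash
python3 -c "
from h import *
im=rep()
"
```

```text
t 15.975 tcp [0.5694 0.0878 0.0131] jig [-0.1103  0.0705] F [-6.5637  2.3354  3.0923] q16 [ 0.4914 -2.2267] op 0.5674077343422316
green jig [-0.0345  0.0278] size [54.4761 34.8727] rel yaw 0.1964496212909883
```

Fence contact: about 7 N with the motion stopped at x' = −0.110, as predicted. Backing off and checking.

Emit:
{"api": "jog_arm", "payload": {"moves": [0, 0, -0.015, 0, 0, 0, -0.14, 0, 0, -0.035, 0, 0, 0, -0.14, -0.05, 0, -0.04, 0, 0, 0, -0.14, -0.11, 0, -0.04, 0, 0, 0, -0.14, -0.17, 0, -0.06, 0, 0, 0, -0.14, -0.2, 0, -0.11, 0, 0, 0, -0.14, -0.22, 0, -0.13, 0, 0, 0, -0.14, -0.22, 0, -0.13, 0, 0, 0, -0.14]}}

```text
time: 17.02
tool_pos: [0.4408, 0.1097, 0.2353]
ee_rot: [1.025, 1.565, 0.861]
wrist_force: [-0.4, 1.1, 0.0]
opening: 0.57
```

```bash
python3 -c "
from h import *
im=rep()
s=vision.read_camera('side')
a=cv2.resize(im['img'][135:205,255:385],None,fx=6,fy=6,interpolation=cv2.INTER_CUBIC)
cv2.imwrite('pics/t9.png',a)
cv2.imwrite('pics/s9.png',cv2.resize(s['img'][110:350,220:460],None,fx=2.5,fy=2.5,interpolation=cv2.INTER_CUBIC))
"
```

```text
t 17.025 tcp [0.4408 0.1097 0.2353] jig [-0.2408  0.0703] F [-0.4393  1.0664  0.0092] q16 [ 0.6788 -2.4136] op 0.5696487380317777
green jig [-0.05    0.0663] size [104.4043  84.7149] rel yaw 0.0012836849374089354
```

View pics/t9.png

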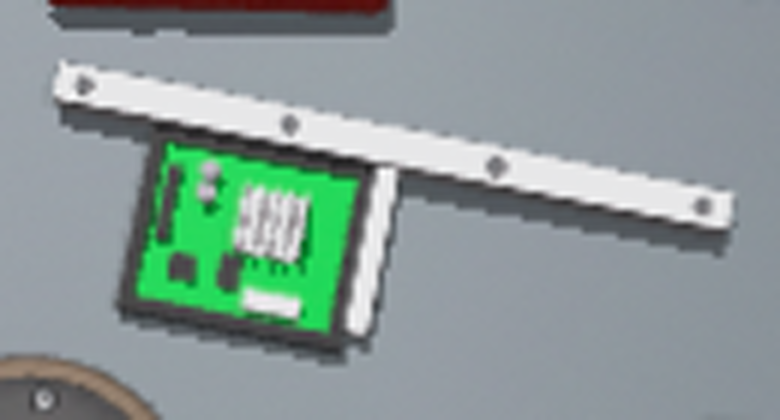

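View pics/s9.png

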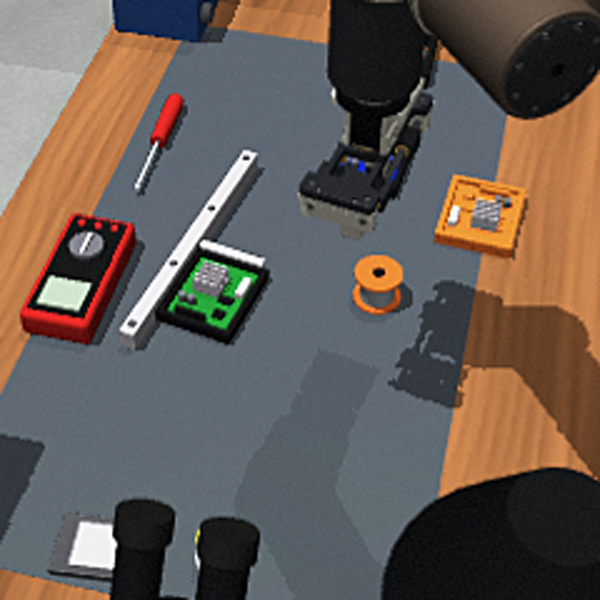

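The tray sits flush against the fence and the rib (top crop corner about (370,170)). Everything else is in place and the gripper is clear at z = 0.235. Handing in.

```bash
python3 -c "
from h import *
print(sensors.get_obs()['wrist_force']); print(finish_job())"
```

```text
[-0.63229996  0.13910814 -0.82516319]
the job is handed in; nothing more can be done
None
```

The green carrier is seated in the left-hand (+y) corner of the stop, and I handed the job in at about 17 s of the 61 s allowed; no verdict was reported. I pushed it with the fingertips on the outside of its frame: along jig +x to near the fence, then −y until it met the rib, then +x until it met the fence. The contact forces were about 9 N at the rib and 7 N at the fence.

The last camera check put the carrier at x = −0.050, y = +0.066 m in the jig frame, square within about 0.002 rad. By eye, the other things in the last pictures had not moved. The blue carrier was hidden behind the gripper in the last side picture and outside the last top crop, so I did not check it again; no push went near it. I saw no lift or tip, but neither was measured separately. The arm finished clear at a height of 0.235 m with under about 1 N on the wrist. Readings taken with the gripper over the tray were unreliable, so I used only the unobstructed ones for the final check.

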